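Set up the screw box for refilling

TASK

Get the screw box ready for a workmate to refill the tin: without lifting or tipping it, slide the open screw tin along its runner board from the middle ring to the end ring next to the wooden screw box, and centre it there. Then pull the box's spring-return lid toward its front until the pointers on its sides are level with the pair of upright mark posts, and finish with the gripper still holding the lid there, since it springs shut if let go. Leave the other things on the bench where they are.

Things in the scene. Friction and masses are not known exactly. Their poses are not given: they have to be found in the camera images.
- screw_tin: open round steel tin of wood screws, 75 mm across (76 over the rim), 73 high, about 0.3 to 0.6 kg; origin at the centre of its underside, z up. It stands between the rails of the runner board, on the middle ring
- runner_board: fixed plywood board 102 mm (its x) by 310 mm (its y), 10 thick, with a wooden rail along each long side: rails 10 wide, tops 25 above the bench, 82 apart inside, the ends open. Three circle outlines of 81 mm diameter are drawn on it, at its middle and 110 mm to either side along y. Origin: centre of the underside
- ring_left (a point): centre of the end ring at the board's +y end, on the board's surface (10 mm above the bench)
- ring_right (a point): centre of the end ring at the board's -y end, on the board's surface
- screw_box: fixed wooden box, 150 mm (its x) by 110 mm (its y), 75 high, with a sliding metal lid on top; it stands beyond either the +y or the -y end of the runner board, and the ring at that end is the one to fill. Its front faces its own -x, roughly toward the robot. Origin: centre of the underside
- lid: the box's flat aluminium lid, 148 x 104 x 6 mm, its top 81.5 mm above the bench. It slides along the box's x axis only: 95 mm of travel toward the front (box -x) from shut, where it starts. A spring pulls it shut: about 4 N when shut, growing by 1.1 N per 10 mm. Its axes are parallel to the box's; origin at the centre of its underside, which when shut is over the box's origin
- lid_handle (a point): middle of the grip bar of the lid's bow handle: a round bar 11 mm thick along the lid's y, about 54 long between its two feet, its axis 34 mm above the lid's top (115 mm above the bench); 10 mm in front of the lid's centre. It moves with the lid; clear below the bar
- lid_pointer (a point): point midway between the lid's two side pointers, which are small dark tabs 5 mm wide sticking out sideways over the box's flanks, 60 mm behind the lid's centre; axes parallel to the box's; moves with the lid
- mark_posts: fixed pair of slim upright dark posts, 5 mm wide, one on either flank of the box, tops 94 mm above the bench; they stand 45 to 75 mm in front of the pointers of the shut lid, differently each time; axes parallel to the box's
- mark (a point): point midway between the two mark posts at the pointers' height, axes parallel to the box's: the lid is at the mark when lid_pointer has the same box x
- offcut: bystander, to be left alone: light offcut of timber, 60x85x20, lying in front of the screw box (mm); origin at the centre of its underside
- pencil: bystander, to be left alone: carpenter's pencil, 168 long, 8 thick, lying in front of the runner board (mm); origin at the centre of its underside
- tape_measure: bystander, to be left alone: pocket tape measure, 34x93x72, front right of the bench (mm); origin at the centre of its underside
Not all that is in view belongs to the job. Of the things that look like the screw_tin, the largest one is meant.

How it is judged:
On the way, in this order (a step that is already met when the one before it is completed fails the run):
1. the tin stands centred on the end ring next to the screw box, at rest (((y of screw_box in the frame of runner_board above 0 m and horizontal distance between screw_tin and ring_left below 0.012 m) or (y of screw_box in the frame of runner_board below 0 m and horizontal distance between screw_tin and ring_right below 0.012 m)) and angle between screw_tin's own z axis and vertical below 0.08 rad and linear speed of screw_tin below 0.02 m/s and z of screw_tin in the frame of runner_board below 0.014 m), for 0.3 s.
2. the lid is pulled out to the mark and held there (x of lid_pointer in the frame of mark between -0.006 and 0.006 m), for 0.4 s.
At the end, for the whole second after the job is handed in: The tin stands upright within 12 mm of the centre of the end ring next to the box; the lid's pointers are within 6 mm of the mark posts along the slide, at rest, and the gripper's fingers are what holds the lid (more than 3 N), through the last second (all of step 1 and all of step 2 and contact force between the fingers and lid above 3 N and contact force between lid and screw_tin below 0.5 N and linear speed of lid below 0.02 m/s); the arm keeps its last pose, push and grip.
It fails at once if the tin is lifted more than 8 mm off the board (z of screw_tin in the frame of runner_board above 0.018 m).
It fails at once if the tin is tipped by more than about 14 degrees (angle between screw_tin's own z axis and vertical above 0.25 rad).
It fails at once if one of the other things is moved more than 30 mm (distance of any of offcut, pencil, tape_measure from where it was at the start of the episode above 0.03 m).
It also fails if it takes over 59 s, if anything falls off the work surface, if the arm or the gripper's body presses on something with over 40 N, if the wrist force passes 120 N, or if a joint passes its speed limit or range.

ROBOT

A 6-joint arm with a two-finger parallel gripper is mounted at the origin on a cart in front of the work surface, level with it; the furniture and walls round the work are solid. World frame = base frame: x ahead of the robot, y to its left, z up, the work surface at z = 0. Lengths are in m, angles in rad, forces in N, time in s.
With the tool pointing down it reaches from about 0.3 to 0.775 m from the base axis. Payload 14.6 kg.
Tool frame: the origin (TCP) lies at the very end of the fingers, on their centre line; the grasp point (between the pads) lies 19 mm behind it; z points along the fingers, y is the line along which they close (so a half turn about z gives the same grasp; the last joint's range is limited). The gripper opens to 94 mm and grips with 3 to 60 N. Pads are 16 mm wide; open, the fingers measure 119 mm over their backs; the gripper's body (75 mm by 177 mm) begins 78 mm behind the grasp point.
Start: joints at [1.145, 0.3, 1.521, -0, 1.321, -0.067], TCP at [0.193, 0.515, 0.205] pointing down, gripper open.
Joint ranges: [-3.03, 3.03], [-0.79, 2.21], [0.23, 2.52], [-1.04, 4.18], [0, 3.07], [-2.55, 2.55]. Speed limits (rad/s): [2.22, 2.22, 2.57, 3.14, 3.14, 3.14].

INTERFACE

Orientations are given as [roll, pitch, yaw] about the fixed x, y, z axes, in that order (R = Rz(yaw) Ry(pitch) Rx(roll)).
In Python, from station import ctrl gives the robot as it stands.
- The arm moves only by the tool move_arm, never from a script. Its argument "increments" is a list of rows, each a list of 7 numbers: the opening, from 0 (shut) to 1 (fully open), then the shift along the tool's x, y, z in units of 50 mm (1.0 is 50 mm), then the turn, a rotation vector about the tool's x, y, z in rad. In form: [[claw, tx, ty, tz, rx, ry, rz], ...]. A call has 1 to 20 rows; each row shifts and turns the commanded pose from where the row before left it, along the tool's axes as they then stand; what a row does not reach is not made up. A row lasts 1/10 s, in which the tool goes at most 50 mm and 8.59 degrees, less where a joint would pass 70% of its speed; a pose out of reach is approached as far as the arm can. A call is refused whole if a number of a shift passes 1 or a number of a turn 0.15, either way. A call with a gripper value outside its range is refused whole. The fingers move at their own pace and stop on an object; "force" is the grip in N (left out, the last holds). Time passes only in rows, so rows that do not move let the fingers close. It gives the time, the measured TCP pose, the force, the opening and the grip force at its end, in the units of the state.
- ctrl.get_obs(): the state, without advancing time (a new reading comes with each control period).
- ctrl.camera(name): name is "side" or "top" or "wrist"; returns a dict with "color" (480x640x3 uint8, blue, green, red), "K" (3x3 intrinsics, pixels), "pose" (4x4, takes a point from camera to world coordinates); the wrist camera has in their place "tool_from_camera" (4x4, takes a point from camera to tool coordinates, whose origin is the TCP and whose axes are the flange's). Camera axes: x right, y down, z forward; pixel columns grow to the right and rows downward; lengths in m; the calibration is good to about 2 mm. A picture is of the moment at which its call begins: read the wrist's pose just before it. There is no depth.
- ctrl.hand_in(): hands the job in; it is judged then, once.
Trained networks look in a picture, given as the dict that the camera call returned (one of the last four; its "shot" number tells which), for a name from the list of things; names that differ only in an ending like _2 or _b are one class to them, and where a whole thing is asked for, a point or a joint stands for the part that bears it (a point fixed in the world has none). Each returns a list of dicts, best first, with "conf" (0 to 1); they miss things now and then, are a little off and sometimes report something else, mostly with a low value. They report only what shows in the picture. A call takes as long as a camera call. They do not tell look-alikes from the thing itself.
- ctrl.cut_out(name, picture): "mask" (480x640 bool, what is visible of it) and "centre" ([row, column] in pixels, amid what is visible of it).
The state is a dict: "time_s": time; "qpos": joint angles; "joint_vel": joint speeds; "tau": joint torques, N m; "ee_pos": TCP position; "eef_rot": TCP orientation; "force": force on the tool from outside, world axes, zero at the start; "moment": the same for the moment, N m; "grip_width": finger opening in m; "grip_force": force on a finger pad.
Only numpy, scipy, OpenCV 4.12 (cv2) and the standard library are available. Lean on these libraries where they do the work, as an engineer would, in place of code of your own. Each camera call takes 0.05 s, during which the arm holds its last target. There are 200 camera calls.

## Working session

There is one attempt and no reset: what is moved stays moved. The work goes in short steps, Python scripts to look and compute and a tool call to move; the robot and the scene stay as the last step left them, time stands still between calls to the robot, and variables do not carry over. Pictures are saved under pics/ and viewed, at most 10 in all, crops included, and the job is handed in when it is done.

Besides the shell and the picture viewer there is one more tool, called after ">>>" as a command line: name --pt "numbers of a row" for each row, then --argument value for the rest. move_arm: Moves the arm, as the interface text tells. Its arguments: {"type":"object","properties":{"increments":{"type":"array","items":{"type":"array","items":{"type":"number"}}},"force":{"type":"number"}},"required":["increments"]}

```bash
mkdir -p pics; cat > h.py <<'E'
import numpy as np, cv2
from station import ctrl
from scipy.spatial.transform import Rotation as R
def proj(c,P):
    P=np.atleast_2d(P); T=np.linalg.inv(c["pose"]); q=P@T[:3,:3].T+T[:3,3]; q=q@np.array(c["K"]).T
    return q[:,:2]/q[:,2:]
def ray(c,uv,z):
    uv=np.atleast_2d(uv).astype(float); d=np.c_[uv,np.ones(len(uv))]@np.linalg.inv(c["K"]).T@np.array(c["pose"])[:3,:3].T
    o=np.array(c["pose"])[:3,3]; z=np.broadcast_to(z,(len(uv),))
    return o+d*((z-o[2])/d[:,2])[:,None]
E
python3 - <<'E'
from h import *
o=ctrl.get_obs(); print({k:np.round(v,3).tolist() for k,v in o.items()})
for n in("top","side"):
    c=ctrl.camera(n); cv2.imwrite(f"pics/{n}0.png",c["color"]); print(n,np.round(c["pose"],3).tolist(),np.round(c["K"],1).tolist())
    np.savez(f"{n}0.npz",pose=c["pose"],K=c["K"])
    for k in("screw_tin","runner_board","screw_box","lid","lid_handle","mark_posts","lid_pointer","offcut","pencil","tape_measure"):
        try:
            for d in ctrl.cut_out(k,c)[:3]:
                m=d["mask"]; ys,xs=np.nonzero(m); print(k,round(d["conf"],2),np.round(d["centre"]).tolist(),[xs.min(),ys.min(),xs.max(),ys.max()],m.sum(), np.round(ray(c,[d["centre"][::-1]],0.0)[0],3))
        except Exception as e: print(k,e)
E
```

```text
{'time_s': 0.0, 'qpos': [1.145, 0.3, 1.522, -0.0, 1.321, -0.067], 'joint_vel': [0.0, -0.001, -0.002, -0.001, 0.0, 0.001], 'tau': [-0.002, -53.181, -35.274, 0.071, 0.024, -0.0], 'ee_pos': [0.193, 0.515, 0.205], 'eef_rot': [-3.14, -0.0, 2.783], 'force': [-0.591, 0.259, 0.671], 'moment': [-0.092, 0.043, -0.01], 'grip_force': 0.0, 'grip_width': 0.094}
top [[-0.019, -0.995, 0.103, 0.36], [-1.0, 0.017, -0.022, -0.134], [0.02, -0.103, -0.994, 1.481], [0.0, 0.0, 0.0, 1.0]] [[576.4, 0.0, 320.5], [0.0, 576.4, 247.1], [0.0, 0.0, 1.0]]
screw_tin 0.93 [192.0, 360.0] [np.int64(352), np.int64(181), np.int64(372), np.int64(204)] 383 [ 0.654 -0.273  0.   ]
screw_tin 0.77 [309.0, 346.0] [np.int64(335), np.int64(299), np.int64(356), np.int64(319)] 350 [ 0.353 -0.228  0.   ]
screw_tin 0.75 [244.0, 327.0] [np.int64(312), np.int64(226), np.int64(343), np.int64(258)] 797 [ 0.521 -0.183  0.   ]
runner_board 0.66 [245.0, 341.0] [np.int64(269), np.int64(220), np.int64(390), np.int64(268)] 3887 [ 0.516 -0.219  0.   ]
screw_box 0.67 [235.0, 216.0] [np.int64(189), np.int64(204), np.int64(242), np.int64(267)] 308
[... 2534 characters left out ...]
offcut 0.71 [373.0, 370.0] [np.int64(352), np.int64(347), np.int64(386), np.int64(393)] 1418 [0.411 0.099 0.   ]
pencil 0.75 [278.0, 356.0] [np.int64(348), np.int64(253), np.int64(362), np.int64(300)] 168 [ 0.446 -0.146  0.   ]
pencil 0.62 [284.0, 319.0] [np.int64(289), np.int64(214), np.int64(355), np.int64(316)] 3127 [ 0.529 -0.122  0.   ]
pencil 0.16 [182.0, 384.0] [np.int64(365), np.int64(169), np.int64(399), np.int64(195)] 499 [ 0.379 -0.537  0.   ]
tape_measure 0.87 [181.0, 384.0] [np.int64(365), np.int64(168), np.int64(400), np.int64(196)] 523 [ 0.379 -0.541  0.   ]
tape_measure 0.54 [283.0, 359.0] [np.int64(347), np.int64(252), np.int64(362), np.int64(300)] 193 [ 0.44  -0.131  0.   ]
```

```bash
python3 - <<'E'
import cv2
a=cv2.imread("pics/top0.png")[170:330,170:480]; b=cv2.imread("pics/side0.png")[160:410,230:430]
cv2.imwrite("pics/topc.png",cv2.resize(a,None,fx=2.5,fy=2.5,interpolation=2)); cv2.imwrite("pics/sidec.png",cv2.resize(b,None,fx=2.4,fy=2.4,interpolation=2))
E
```

```text
(no output)
```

View pics/topc.png

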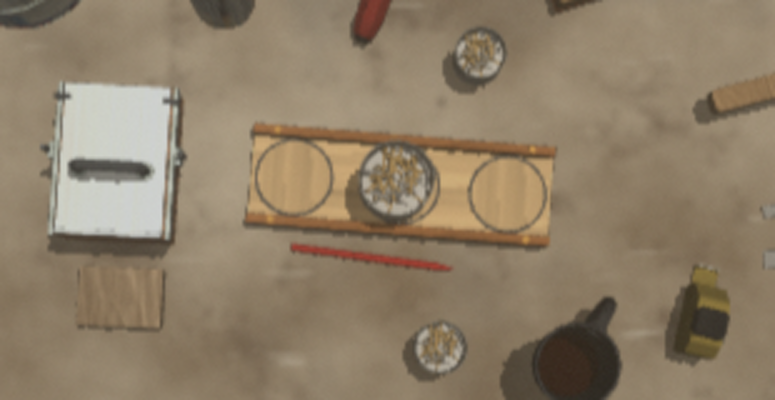

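View pics/sidec.png

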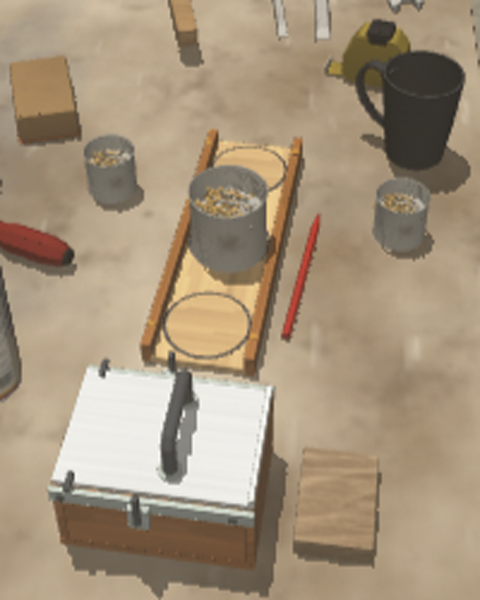

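The look-alikes in top.png are at full pixels (360,192), (346,309) and (328,242). The largest, at (328,242), stands on the middle ring between the rails, so it is the screw tin, and this crop confirms it. The box lies beyond the +y (left) end, so ring_left is the target.

```bash
python3 - <<'E'
from h import *
t=np.load("top0.npz"); s=np.load("side0.npz")
f=lambda c,k,x0,y0:(np.array(c)+.5)/k-.5+np.array([x0,y0])
T=lambda p,z:print(np.round(ray(t,f([p],2.5,170,170),z)[0],4)); S=lambda p,z:print(np.round(ray(s,f([p],2.4,230,160),z)[0],4))
print("tin"); T((397,180),.073); S((229,190),.073)
print("ringL,R"); T((294,177),.01); T((508,194),.01); S((207,325),.01)
print("rails ends L: top far/near, R"); [T(p,.025) for p in((253,127),(247,218),(555,150),(549,242))]
print("handle ends"); T((75,165),.115);T((148,172),.115); S((184,375),.115); S((168,470),.115)
print("posts"); T((45,149),.094);T((179,156),.094); S((171,354),.094); S((136,497),.094)
print("pointers"); T((62,96),.08);T((172,97),.08); S((104,366),.08); S((67,480),.08)
print("lid corners"); [T(p,.0815) for p in((63,83),(178,89),(53,236),(170,240))];[S(p,.0815) for p in((92,367),(272,385),(50,492),(252,515))]
E
```

```text
tin
[ 0.5183 -0.1843  0.073 ]
[ 0.5205 -0.1932  0.073 ]
ringL,R
[ 0.5303 -0.0809  0.01  ]
[ 0.5089 -0.3005  0.01  ]
[ 0.5312 -0.0787  0.01  ]
rails ends L: top far/near, R
[ 0.5806 -0.0403  0.025 ]
[ 0.4876 -0.0333  0.025 ]
[ 0.5517 -0.3482  0.025 ]
[ 0.4577 -0.339   0.025 ]
handle ends
[0.5332 0.1233 0.115 ]
[0.5253 0.0541 0.115 ]
[0.5309 0.065  0.115 ]
[0.532  0.1488 0.115 ]
posts
[0.5519 0.1562 0.094 ]
[0.5429 0.027  0.094 ]
[0.5464 0.028  0.094 ]
[0.5543 0.1584 0.094 ]
pointers
[0.606  0.1427 0.08  ]
[0.6033 0.0352 0.08  ]
[0.6    0.0327 0.08  ]
[0.6085 0.1394 0.08  ]
lid corners
[0.6186 0.1415 0.0815]
[0.6109 0.0291 0.0815]
[0.4684 0.1507 0.0815]
[0.4625 0.0376 0.0815]
[0.609  0.0357 0.0815]
[0.4661 0.0424 0.0815]
[0.6183 0.1513 0.0815]
[0.4732 0.1582 0.0815]
```

>>> move_arm --pt "1 0 0 0 0 0 -0.131" --pt "1 0 0 0 0 0 -0.131" --pt "1 -0.436 -0.742 0 0 0 0" --pt "1 -0.436 -0.742 0 0 0 0" --pt "1 -0.436 -0.742 0 0 0 0" --pt "1 -0.436 -0.742 0 0 0 0" --pt "1 -0.436 -0.742 0 0 0 0" --pt "1 -0.436 -0.742 0 0 0 0" --pt "1 -0.436 -0.742 0 0 0 0" --pt "1 -0.436 -0.742 0 0 0 0" --pt "1 -0.436 -0.742 0 0 0 0" --pt "1 -0.436 -0.742 0 0 0 0" --pt "1 -0.436 -0.742 0 0 0 0" --pt "1 -0.436 -0.742 0 0 0 0" --pt "1 -0.436 -0.742 0 0 0 0" --pt "1 -0.436 -0.742 0 0 0 0" --pt "1 -0.436 -0.742 0 0 0 0" --pt "1 -0.436 -0.742 0 0 0 0" --pt "1 -0.436 -0.742 0 0 0 0" --pt "1 -0.436 -0.742 0 0 0 0" --force 15

```text
time_s: 3.1
ee_pos: [0.5196, -0.1894, 0.2055]
eef_rot: [-3.142, 0.0, 3.045]
force: [-0.0, 0.7, 0.6]
grip_width: 0.0941
grip_force: 0.0
```

```bash
cat >> h.py <<'E'
def wrist():
    o=ctrl.get_obs(); c=ctrl.camera("wrist"); T=np.eye(4); T[:3,:3]=R.from_euler("xyz",o["eef_rot"]).as_matrix(); T[:3,3]=o["ee_pos"]
    c["pose"]=T@np.array(c["tool_from_camera"]); return o,c
E
python3 - <<'E'
from h import *
o,c=wrist(); print(o["time_s"],o["ee_pos"],o["eef_rot"],np.round(c["pose"],3).tolist()); cv2.imwrite("pics/w1.png",c["color"]); np.savez("w1.npz",pose=c["pose"],K=c["K"])
for d in ctrl.cut_out("screw_tin",c)[:2]: print(d["conf"],d["centre"],d["mask"].sum())
print(proj(c,[[.519,-.188,.073],[.5305,-.080,.01],[.5089,-.3005,.01],[.529,.098,.115]]))
E
```

```text
3.1 [ 0.51962723 -0.18944884  0.20546295] [-3.14158223e+00  1.84212337e-04  3.04459410e+00] [[0.097, 0.964, 0.247, 0.449], [0.995, -0.094, -0.024, -0.183], [-0.0, 0.248, -0.969, 0.385], [0.0, 0.0, 0.0, 1.0]]
0.77 [24.5, 257.0] 3461
0.69 [336.5, 247.5] 2265
[[319.94819365 221.92689387]
 [432.99212099 208.43229137]
 [201.50424288 208.34929812]
 [734.31637223 210.09408103]]
```

View pics/w1.png

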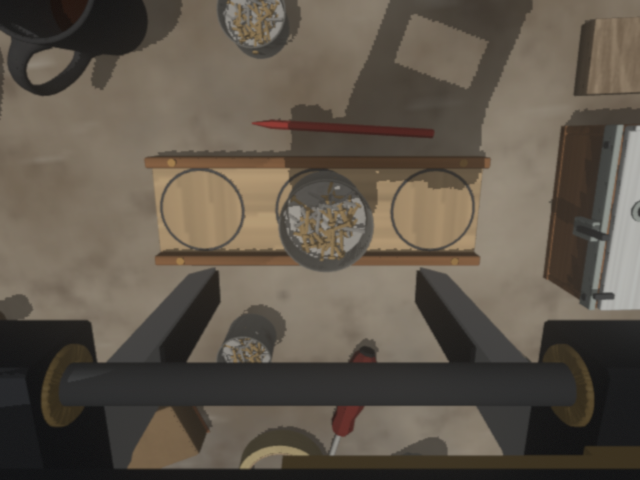

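>>> move_arm --pt "1 0 0.12 0 0 0 0" --pt "1 0 0 0.5 0 0 0" --pt "1 0 0 0.5 0 0 0" --pt "1 0 0 0.5 0 0 0" --pt "1 0 0 0.5 0 0 0" --pt "1 0 0 0.5 0 0 0" --pt "1 0 0 0.4 0 0 0" --pt "1 0 0 0.3 0 0 0" --pt "1 0 0 0.3 0 0 0" --pt "1 0 0 0 0 0 0" --pt "0.7 0 0 0 0 0 0" --pt "0.7 0 0 0 0 0 0" --pt "0.7 0 0 0 0 0 0" --pt "0.7 0 0 0 0 0 0" --force 10

```text
time_s: 4.6
ee_pos: [0.5202, -0.182, 0.0314]
eef_rot: [-3.141, 0.002, 3.045]
force: [-1.2, -1.4, 6.8]
grip_width: 0.0737
grip_force: 10.0
```

>>> move_arm --pt "0.7 0 0.05 0 0 0 0" --pt "0.7 0 0.1 0 0 0 0" --pt "0.7 0 0.15 0 0 0 0" --pt "0.7 0 0.15 0 0 0 0" --pt "0.7 0 0.15 0 0 0 0"

```text
time_s: 5.1
ee_pos: [0.5233, -0.1526, 0.0314]
eef_rot: [-3.14, 0.002, 3.044]
force: [-0.6, -7.5, 4.9]
grip_width: 0.0736
grip_force: 10.0
```

```bash
python3 - <<'E'
from h import *
for n in("side","top"):
    c=ctrl.camera(n); cv2.imwrite(f"pics/{n}1.png",c["color"])
a=cv2.imread("pics/side1.png")[160:410,230:430]
cv2.imwrite("pics/sidec1.png",cv2.resize(a,None,fx=2.4,fy=2.4,interpolation=2))
o=ctrl.get_obs();print(o["ee_pos"],o["force"],o["moment"])
E
```

```text
[ 0.52333428 -0.15174814  0.03136789] [0.78831684 1.28045809 5.92529183] [ 0.39108213 -0.20783832 -0.01409543]
```

View pics/sidec1.png

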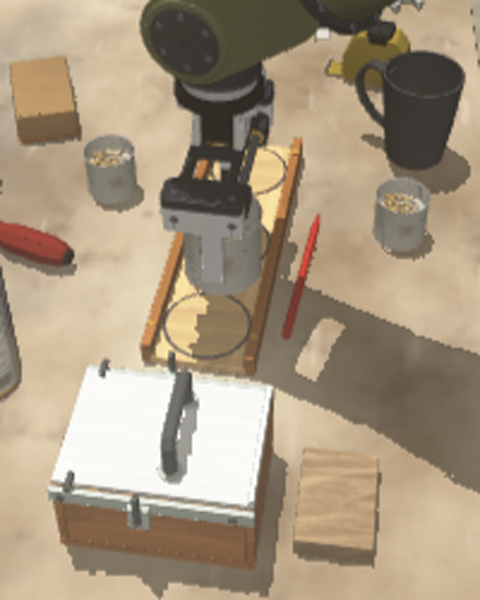

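The tin stands flat between the rails at crop (222,260) and slides upright with the gripper, so I continue.

>>> move_arm --pt "0.7 0 0.12 0 0 0 0" --pt "0.7 0 0.16 0 0 0 0" --pt "0.7 0 0.2 0 0 0 0" --pt "0.7 0 0.2 0 0 0 0" --pt "0.7 0 0.2 0 0 0 0" --pt "0.7 0 0.2 0 0 0 0" --pt "0.7 0 0.16 0 0 0 0" --pt "0.7 0 0.12 0 0 0 0" --pt "0.7 0 0.06 0 0 0 0" --pt "0.7 0 0.02 0 0 0 0" --pt "0.7 0 0 0 0 0 0" --pt "0.7 0 0 0 0 0 0"

```text
time_s: 6.4
ee_pos: [0.5303, -0.0809, 0.0314]
eef_rot: [-3.141, 0.002, 3.045]
force: [0.4, -5.7, 6.0]
grip_width: 0.0738
grip_force: 10.0
```

>>> move_arm --pt "0.95 0 0 0 0 0 0" --pt "0.95 0 0 0 0 0 0" --pt "0.95 0 0 0 0 0 0" --pt "0.95 0 0 0 0 0 0" --pt "0.95 0 0 -0.2 0 0 0" --pt "0.95 0 0 -0.5 0 0 0" --pt "0.95 0 0 -0.6 0 0 0" --pt "0.95 0 0 -0.6 0 0 0" --pt "0.95 0 0 -0.6 0 0 0" --pt "0.95 0 0 -0.6 0 0 0" --pt "0.95 0 0 -0.4 0 0 0" --pt "0.95 0 0 0 0 0 0"

```text
time_s: 7.6
ee_pos: [0.5305, -0.0803, 0.2088]
eef_rot: [-3.141, 0.005, 3.045]
force: [-0.4, -0.5, -0.3]
grip_width: 0.0894
grip_force: 0.0
```

```bash
python3 - <<'E'
from h import *
o,c=wrist(); print(o["time_s"],o["ee_pos"],o["eef_rot"]); cv2.imwrite("pics/w2.png",c["color"]); np.savez("w2.npz",pose=c["pose"],K=c["K"])
print(proj(c,[[.5305,-.0805,.073],[.5305,-.080,.01],[.5089,-.3005,.01],[.529,.098,.115]]))
E
```

```text
7.6 [ 0.53050774 -0.08029789  0.20878184] [-3.14097785  0.00516829  3.04487362]
[[318.07271002 221.14607595]
 [318.49917638 206.5438439 ]
 [ 88.83805198 206.37300509]
 [572.77452149 208.3273073 ]]
```

View pics/w2.png

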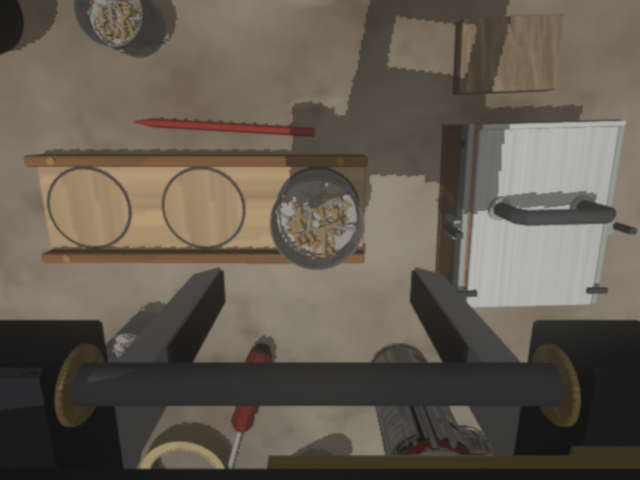

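The tin rim centre at (317,221) matches where a tin centred on the ring would appear (318,221), and the other rings are at (90,207) and (204,207). On to the lid handle.

>>> move_arm --pt "0.5 0.048 0.495 0 0 0 0" --pt "0.5 0.048 0.495 0 0 0 0" --pt "0.5 0.048 0.495 0 0 0 0" --pt "0.5 0.048 0.495 0 0 0 0" --pt "0.5 0.048 0.495 0 0 0 0" --pt "0.5 0.048 0.495 0 0 0 0" --pt "0.5 0.048 0.495 0 0 0 0" --pt "0.5 0 0 0 0 0 0.1393" --pt "0.5 0 0 0 0 0 0.1393" --pt "0.5 0 0 0 0 0 0.1393" --pt "0.5 0 0 0 0 0 0.1393" --pt "0.5 0 0 0 0 0 0.1393" --pt "0.5 0 0 0 0 0 0.1393" --pt "0.5 0 0 0 0 0 0.1393" --pt "0.5 0 0 0 0 0 0.1393" --pt "0.5 0 0 0 0 0 0.1393" --pt "0.5 0 0 0 0 0 0.1393" --pt "0.5 0 0 0 0 0 0.1393" --pt "0.5 0 0 0 0 0 0"

```text
time_s: 9.55
ee_pos: [0.5291, 0.0939, 0.2041]
eef_rot: [-3.14, 0.0, 1.51]
force: [0.6, -0.0, 0.5]
grip_width: 0.0471
grip_force: 0.0
```

```bash
python3 - <<'E'
from h import *
o,c=wrist(); print(o["time_s"],o["ee_pos"],o["eef_rot"],c["pose"][:3,3]); cv2.imwrite("pics/w3.png",c["color"]); np.savez("w3.npz",pose=c["pose"],K=c["K"])
print(proj(c,[[.531,.094,.115],[.5474,.0916,.094],[.6043,.088,.081]]))
E
```

```text
9.55 [0.52911941 0.09388985 0.20414674] [-3.13959297e+00  3.38649053e-04  1.51023607e+00] [0.53445111 0.16475695 0.38402694]
[[319.15291839 236.20721251]
 [341.08691995 230.89138378]
 [413.10382703 227.06755998]]
```

View pics/w3.png

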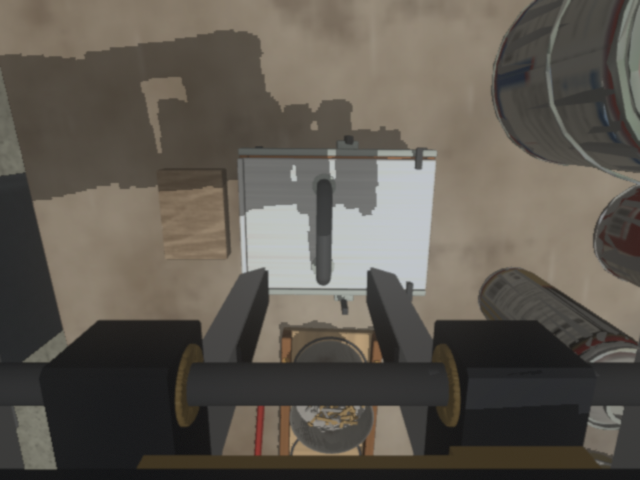

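Handle bar runs from (323,190) to (323,280). The posts are at (348,141) and (344,305), and the pointers at (420,158) and (409,290). I'll zoom in on those pixels.

```bash
python3 - <<'E'
from h import *
im=cv2.imread("pics/w3.png"); cv2.imwrite("pics/w3c.png",cv2.resize(im[130:320,235:440],None,fx=3,fy=3,interpolation=2))
E
```

```text
(no output)
```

View pics/w3c.png

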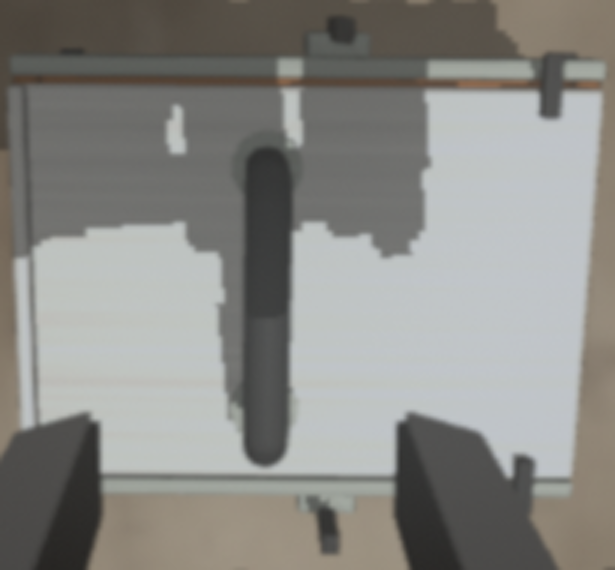

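```bash
python3 - <<'E'
from h import *
t=np.load("w3.npz")
F=lambda p,z:ray(t,[(np.array(p)+.5)/3-.5+np.array([235,130])],z)[0]
P=[F((342,25),.094),F((329,545),.094)]
for zp in(.0815,.085): 
    Q=[F((551,85),zp),F((524,485),zp)]; print(np.round(Q,4))
H=[F((268,170),.1205),F((265,445),.1205)]
print(np.round(P,4),np.round(H,4))
d=P[0]-P[1]; yaw=-np.arctan2(d[0],d[1]); print("yaw posts",yaw, "ptr",-np.arctan2(*(Q[0]-Q[1])[:2]),"hand",-np.arctan2(*(H[0]-H[1])[:2]))
ex=np.array([np.cos(-.058),np.sin(-.058),0]); print(np.mean(P,0)@ex,np.mean(Q,0)@ex,np.mean(H,0)@ex)
E
```

```text
[[0.6081 0.141  0.0815]
 [0.6011 0.0345 0.0815]]
[[0.6073 0.1413 0.085 ]
 [0.6003 0.036  0.085 ]]
[[0.5559 0.159  0.094 ]
 [0.5469 0.0259 0.094 ]] [[0.5363 0.1294 0.1205]
 [0.532  0.065  0.1205]]
yaw posts -0.06696108035304474 ptr -0.06637977821473956 hand -0.06752411997790701
0.5451228181495438 0.597638015415299 0.5276060391280247
```

>>> move_arm --pt "0.5 0.05 0.095 0 0 0 0.007" --pt "0.5 0 0 0.4 0 0 0" --pt "0.5 0 0 0.4 0 0 0" --pt "0.5 0 0 0.4 0 0 0" --pt "0.5 0 0 0.4 0 0 0" --pt "0.5 0 0 0.3 0 0 0" --pt "0.5 0 0 0.2 0 0 0" --pt "0.5 0 0 0.06 0 0 0" --pt "0.5 0 0 0 0 0 0" --pt "0 0 0 0 0 0 0" --pt "0 0 0 0 0 0 0" --pt "0 0 0 0 0 0 0" --pt "0 0 0 0 0 0 0" --pt "0 0 0 0 0 0 0" --pt "0 0 0 0 0 0 0" --pt "0 0 0 0 0 0 0" --force 35

```text
time_s: 11.2
ee_pos: [0.5336, 0.0962, 0.0975]
eef_rot: [-3.139, 0.0, 1.506]
force: [-7.6, 0.2, 6.0]
grip_width: 0.0102
grip_force: 35.0
```

>>> move_arm --pt "0 0 -0.05 0 0 0 0" --pt "0 0 -0.1 0 0 0 0" --pt "0 0 -0.15 0 0 0 0" --pt "0 0 -0.15 0 0 0 0" --pt "0 0 -0.15 0 0 0 0" --pt "0 0 -0.15 0 0 0 0" --pt "0 0 -0.15 0 0 0 0" --pt "0 0 -0.1 0 0 0 0" --pt "0 0 -0.05 0 0 0 0" --pt "0 0 0 0 0 0 0" --pt "0 0 0 0 0 0 0" --pt "0 0 0 0 0 0 0"

```text
time_s: 12.4
ee_pos: [0.4828, 0.0997, 0.0976]
eef_rot: [3.139, -0.001, 1.506]
force: [8.2, 1.0, -5.1]
grip_width: 0.0101
grip_force: 35.0
```

```bash
python3 - <<'E'
from h import *
o,c=wrist(); print(o["time_s"],o["ee_pos"],o["force"],o["grip_force"]); cv2.imwrite("pics/w4.png",c["color"]); np.savez("w4.npz",pose=c["pose"],K=c["K"])
s=ctrl.camera("side"); cv2.imwrite("pics/side4.png",s["color"])
print(proj(c,[[.5559,.159,.094],[.5469,.0259,.094]]),proj(s,[[.5559,.159,.094],[.5469,.0259,.094]]))
a=cv2.resize(c["color"][60:330,200:480],(560,540)); b=cv2.resize(s["color"][240:410,240:350],None,fx=2.1,fy=3.176,interpolation=2)
b=cv2.resize(b,(231,540)); cv2.imwrite("pics/c4.png",np.hstack([a,b]))
E
```

```text
12.4 [0.4828092  0.09973461 0.09760422] [ 8.15415408  0.9846723  -5.09689971] 34.99760448932648
[[468.70624393 147.81542017]
 [444.71666035 403.15097   ]] [[285.3771055  367.02312799]
 [300.82167649 306.32666868]]
```

View pics/c4.png

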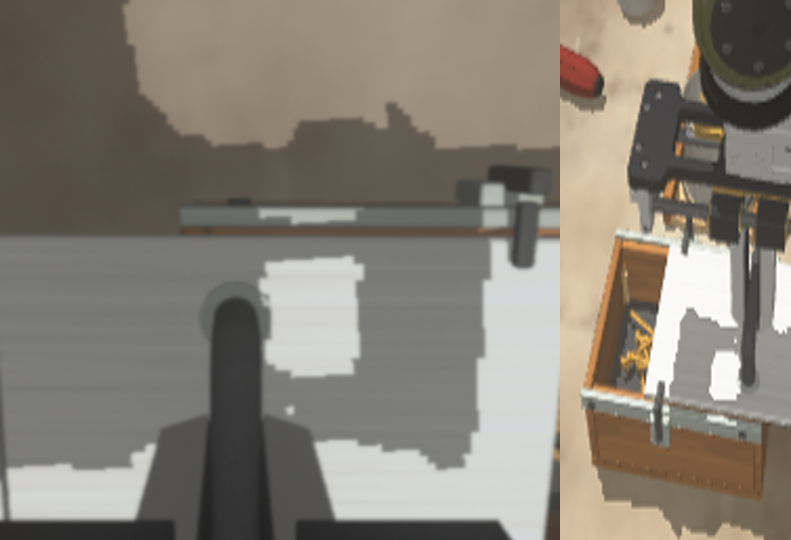

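```bash
python3 - <<'E'
from h import *
t=np.load("w4.npz"); s=np.load("side0.npz"); ex=np.array([np.cos(-.067),np.sin(-.067),0])
F=lambda p,z:ray(t,[(np.array(p)+.5)/2-.5+np.array([200,60])],z)[0]
for p,z in(((522,235),.0815),((522,235),.085),((537,178),.094)): q=F(p,z); print(np.round(q,4),q@ex)
print("mark",np.array([.5514,.0925,0])@ex)
print("handle moved", (np.array([.534,.0965,0])-[.4828,.0997,0])@ex)
f=lambda p:np.array([[240+(p[0]-560)*110/231,240+p[1]*170/540]])
for p,z in(((686,235),.083),((657,385),.094),((659,400),.083)): q=ray(s,f(p),z)[0]; print(np.round(q,4),q@ex)
E
```

```text
[0.5571 0.1443 0.0815] 0.5461408483441629
[0.5558 0.1448 0.085 ] 0.5448732902860407
[0.5557 0.1586 0.094 ] 0.543841005245295
mark 0.543969981325041
handle moved 0.051299364211692226
[0.5478 0.0354 0.083 ] 0.5441709381080545
[0.5563 0.1476 0.094 ] 0.5451199071010646
[0.5551 0.1496 0.083 ] 0.5438252219254893
```

The pointer is about 1.5 mm short of the mark, so a 1 mm nudge and a hold will finish it.

>>> move_arm --pt "0 0 -0.02 0 0 0 0" --pt "0 0 0 0 0 0 0" --pt "0 0 0 0 0 0 0" --pt "0 0 0 0 0 0 0" --pt "0 0 0 0 0 0 0" --pt "0 0 0 0 0 0 0" --pt "0 0 0 0 0 0 0" --pt "0 0 0 0 0 0 0"

```text
time_s: 13.3
ee_pos: [0.4818, 0.0998, 0.0976]
eef_rot: [3.139, -0.001, 1.505]
force: [9.6, 1.4, -6.5]
grip_width: 0.0098
grip_force: 35.0
```

```bash
python3 - <<'E'
from h import *
o=ctrl.get_obs(); print(o["ee_pos"],o["grip_force"]); print(ctrl.hand_in())
E
```

```text
[0.48184413 0.09979878 0.09759345] 34.997416734695435
the job is handed in; nothing more can be done
None
```

I slid the tin onto the end ring next to the box (about 1 mm off centre by the wrist camera), and the gripper is holding the lid within about 1 mm of the mark posts; the job was handed in at about 13 s, and the hand-in gave no verdict.

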